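Shut the crate's tray and bolt it

ROBOT

A 6-joint arm with a two-finger parallel gripper is mounted at the origin on the work surface. World frame = base frame: x ahead of the robot, y to its left, z up, the work surface at z = 0. Lengths are in m, angles in rad, forces in N, time in s.
With the tool pointing down it reaches from about 0.275 to 0.725 m from the base axis. Payload 15.9 kg.
Tool frame: the origin (TCP) lies at the very end of the fingers, on their centre line; the grasp point (between the pads) lies behind it (r.hold_point_z is the z of the grasp point in the tool frame, in m); z points along the fingers, y is the line along which they close (so a half turn about z gives the same grasp; the last joint's range is limited). The gripper opens to 85 mm and grips with 20 to 120 N. Pads are 22 mm wide; open, the fingers measure 114 mm over their backs; the gripper's body (76 mm by 85 mm) begins 54 mm behind the grasp point. The pads swing forward as they close: fully open they stand 13 mm farther back than shut.
Start: joints at [1.166, 0.213, -0.034, 1.323, 0, 1.571], TCP at [0.197, 0.46, 0.231] pointing down, gripper open.
Joint ranges: [-2.98, 2.98], [-0.74, 1.72], [-1.14, 1.35], [-2.1, 2.04], [-1.57, 1.44], [-3.14, 3.14]. Speed limits (rad/s): [1.89, 1.89, 2.39, 2.57, 3.14, 3.14].

INTERFACE

Orientations are given as a rotation vector (axis times angle).
In Python, from bench import r gives the robot as it stands. The module is installed in compiled form; this text tells all that it offers.
- The arm moves only by the shell command python3 -m creep 'ROWS' [OPENING] [FORCE]. ROWS is JSON, a list of rows, each an object with "xyz": the shift along the tool's x, y, z each as a share of 0.2 m, from -1 to 1, a list of three; "turn": the turn about the tool's z as a share of pi rad, from -1 to 1. A call has 1 to 20 rows; each row is the pose to reach, as a shift and turn from the pose commanded when the call began, along the tool's axes at that moment, turning the shorter way round; what a row does not reach only later rows make up. A row lasts 1/8 s, in which the tool goes at most 62.5 mm and 10.7 degrees, less where a joint would pass 70% of its speed; a pose out of reach is approached as far as the arm can. A call with a number of a shift or a turn outside -1 to 1 is refused whole. A call with a gripper value outside its range is refused whole. OPENING is the opening, from 0 (shut) to 1 (fully open), set as the call begins (- or left out, the last holds). The fingers move at their own pace and stop on an object; FORCE is the grip in N (left out, the last holds). Time passes only in rows, so rows that repeat a pose let the fingers close. It gives the time, the measured TCP pose, the force, the opening and the grip force at its end, in the units of the state.
- r.get_obs(): the state, without advancing time (a new reading comes with each control period).
- r.snapshot(name): name is "scene" or "side" or "wrist"; returns (picture, depth): 420x560x3 uint8, red, green, blue; 420x560 float32, m along the optical axis (not along the pixel's ray), 0 where there is no reading.
- r.camera_info(name): a dict with "fx", "fy", "cx", "cy" (pixels), "pose" (4x4, takes a point from camera to world coordinates). Camera axes: x right, y down, z forward; pixel columns grow to the right and rows downward; lengths in m; the calibration is good to about 2 mm. A picture is of the moment at which its call begins: read the wrist's pose just before it. camera_info takes no time and is no camera call; for the wrist camera it gives the pose at the moment of the call.
- r.sign_off(): hands the job in; it is judged then, once.
The state is a dict: "time": time; "joint_positions": joint angles; "qvel": joint speeds; "joint_torque": joint torques, N m; "position": TCP position; "tcp_rot": TCP orientation; "contact_force": force on the tool from outside, world axes, zero at the start; "moment": the same for the moment, N m; "finger_gap": opening from 0.0 (shut) to 1.0 (fully open); "grasp_force": force on a finger pad.
Only numpy, scipy, OpenCV 4.12 (cv2) and the standard library are available. Lean on these libraries where they do the work, as an engineer would, in place of code of your own. Each camera call takes 0.05 s, during which the arm holds its last target. There are 200 camera calls.

TASK

Gently push the pulled-out tray of the storage crate fully home without slamming it, the jar in it staying upright. Then slide the loose bolt lying in the guide on top of that crate through the tray's eyelet and the keeper beyond it, until its head is up against the guide. Leave the other things on the counter and crates where they are.

Things in the scene. Friction and masses are not known exactly. Their poses are not given: they have to be found in the camera images.
- crate: grey plastic crate with a pull-out tray, 260 deep (x) by 240 wide (y) by 120 mm high, fixed to the counter, on the left or the right, slightly turned. Origin: centre of its underside; its front looks along its own -x, z up. On its flat roof, along the front edge, lies a steel bolt guide; a 20 mm notch in the roof (y = -90 to -70 mm) lets the tray's eyelet in.
- guide_end (a point): middle of the guide's open +y end, on the bolt's axis, 137 mm above the counter, crate's axes; at crate x = -115, y = +50 mm. The guide is an open-topped steel channel from here 120 mm along the crate's -y, 13 mm wide inside, cheeks' top 143.5 mm above the counter, one strap across its middle (top 146.5 mm).
- keeper (a point): centre of the outer (-y) mouth of the keeper's 14 mm hole, on the bolt's axis, at crate x = -115, y = -100 mm; crate's axes. The keeper is an upright steel plate 10 mm thick (y), 26 mm wide (x), top 151 mm above the counter, fixed on the roof beyond the eyelet.
- tray (a joint): how far the tray is pulled out along the crate's -x, in m: 0 fully home (stop), 0.11 fully out. It moves stiffly (about 2 N) and stays where it is left.
- tray_front (a point): point on the outer face of the tray's flat grey front panel, midway across it, 102 mm above the counter; moves with the tray, same axes as the crate. The panel is 236 mm wide, 8 mm thick and its top is 117 mm above the counter; when home its face stands 8 mm proud of the crate's roof edge.
- eyelet (a point): centre of the 14 mm hole in the tray's steel eyelet, an upright plate 6 mm thick (y), 26 mm wide (x), top at 151 mm, rising behind the front panel at crate y = -80 mm; hole axis along y, 137 mm above the counter; moves with the tray, crate's axes. With the tray home it stands between guide and keeper, in line with the bolt.
- bolt: loose bolt: round steel rod 10 mm thick, 160 mm long, last 10 mm tapered to 6 mm, with a black round head 22 mm across, 12 mm thick; about 90 g. It lies in the guide, tip to the crate's -y, head out of the guide's +y end. Origin: on its axis at the head's inner face; shaft along its -y; it may roll about y. Fully home, the head's inner face touches the guide's end.
- bolt_tip (a point): the point of the bolt's tapered end, on its axis
- bolt_head (a point): centre of the outer flat face of the bolt's head, on its axis
- jar: amber honey jar 54 mm across, 75 mm high, standing in the tray; origin centre of its underside, z its axis
- ramekin: white bowl 80 mm across, 45 mm high, on the roof of the crate with the tray; origin centre of its underside
- crate_sealed: the other grey crate, same size, closed by a clip-on lid (top 124 mm); nothing to do there. Origin centre of its underside
- mug: mug 80 mm across, 90 mm high, on the sealed crate; origin centre of its underside
- colander: stainless colander 160 mm across with two loop handles, 90 mm high, between the crates; origin centre of its underside
- vase: white ceramic vase 92 mm across, 180 mm high, behind the colander; origin centre of its underside
- dipper: bamboo honey dipper 165 mm long lying on the counter in front of the colander; origin under the head's handle end, head to its +x
Things that resemble listed ones, but are neither listed nor needed, are in the scene too. Leave any blue look-alike of the bolt alone.

How it is judged:
On the way, in this order (a step that is already met when the one before it is completed fails the run):
1. the tray is pushed home, the bolt not yet through (value of joint tray below 0.004 m and y of bolt_tip in the frame of crate above -0.083 m), for 0.1 s.
2. the bolt's end is through the eyelet and the keeper (y of bolt_tip in the frame of crate below -0.105 m and x of bolt_tip in the frame of eyelet between -0.005 and 0.005 m and value of joint tray below 0.004 m), for 0.1 s.
At the end, for the whole second after the job is handed in: The tray is home within 4 mm; the bolt lies at rest through the tray's eyelet and the keeper, in line with them (tip within 5 mm of the hole axis, 0.06 rad), its head within 5 mm of the guide's end; the jar stands upright in the shut tray (within 0.2 rad) (all of step 2 and z of bolt_tip in the frame of eyelet between -0.005 and 0.005 m and angle between the y axis of bolt and the y axis of crate, either way round below 0.06 rad and linear speed of bolt below 0.02 m/s and angle between jar's own z axis and vertical below 0.2 rad and x of jar in the frame of crate above -0.13 m); the robot touches nothing.
It fails at once if the tray is slammed (faster than 0.4 m/s) (velocity of joint tray below -0.4 m/s).
It fails at once if the jar tips over (angle between jar's own z axis and vertical above 0.5 rad).
It fails at once if a bystander is moved by more than 20 mm (distance of any of ramekin, mug, colander, vase, dipper from where it was at the start of the episode above 0.02 m).
It also fails if it takes over 40 s, if anything falls off the work surface, if the arm or the gripper's body presses on something with over 40 N, if the wrist force passes 120 N, or if a joint passes its speed limit or range.

## Working session

There is one attempt and no reset: what is moved stays moved. The work goes in short steps, Python scripts to look and compute and a shell command to move; the robot and the scene stay as the last step left them, time stands still between calls to the robot, and variables do not carry over. Pictures are saved under pics/ and viewed, at most 10 in all, crops included, and the job is handed in when it is done.

```bash
mkdir -p pics; cat > h.py <<'E'
from bench import r
import numpy as np, cv2
from scipy.spatial.transform import Rotation as R
def snap(n,f):
    ci=r.camera_info(n); p,d=r.snapshot(n); cv2.imwrite(f'pics/{f}.png',p[:,:,::-1]); np.savez(f'pics/{f}.npz',p=p,d=d,pose=ci['pose'],k=[ci['fx'],ci['fy'],ci['cx'],ci['cy']])
def cloud(f):
    z=np.load(f'pics/{f}.npz'); d=z['d']; fx,fy,cx,cy=z['k']; v,u=np.mgrid[:d.shape[0],:d.shape[1]]
    P=np.stack([(u-cx)*d/fx,(v-cy)*d/fy,d],-1)@z['pose'][:3,:3].T+z['pose'][:3,3]; P[d==0]=np.nan
    return P,z['p']
E
python3 - <<'E'
from h import *
snap('scene','s1'); snap('side','d1')
a=cv2.imread('pics/s1.png');b=cv2.imread('pics/d1.png')
o=r.get_obs();print({k:np.round(v,3) for k,v in o.items()}, r.hold_point_z)
E
```

```text
{'time': np.float64(0.1), 'joint_positions': array([ 1.166,  0.213, -0.035,  1.323, -0.   ,  1.571]), 'qvel': array([-0.001, -0.002,  0.003, -0.001,  0.001,  0.001]), 'joint_torque': array([-1.0000e-03, -6.8725e+01,  4.8780e+01,  1.2000e-02, -0.0000e+00,
        0.0000e+00]), 'position': array([0.197, 0.459, 0.231]), 'tcp_rot': array([-6.310e-01, -3.077e+00,  1.000e-03]), 'contact_force': array([-0.167,  0.182,  0.497]), 'moment': array([ 0.03 ,  0.043, -0.008]), 'grasp_force': np.float64(0.0), 'finger_gap': np.float64(1.002)} -0.0187
```

View pics/s1.png

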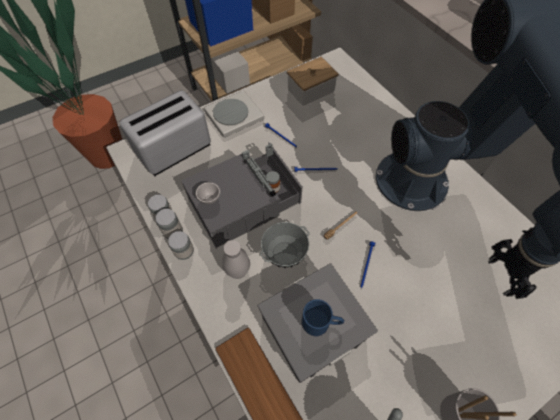

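View pics/d1.png

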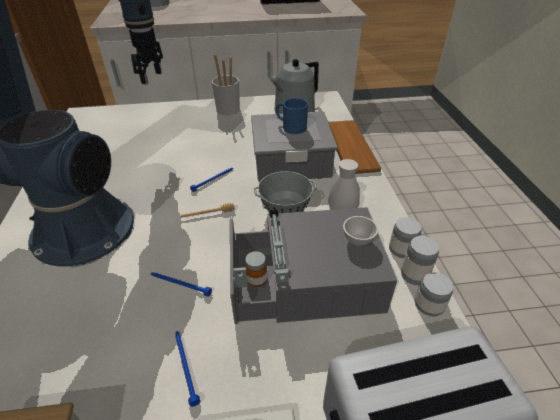

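The scene view shows the open crate at about (240,190), with its tray toward the robot and the jar at (272,180). The steel guide runs (245,150)-(275,190). The sealed crate is at (318,320). In the side view the guide is at (280,245), the panel at (235,265) and the jar at (256,268). Blue look-alikes lie on the counter at side (180,283), (186,370) and (212,180). The real bolt should be the steel one in the guide, so I'll crop there and fit the crate.

```bash
python3 - <<'E'
from h import *
for f in ['s1','d1']:
    P,p=cloud(f)
    m=(abs(P[...,2]-.12)<.004)&(P[...,1]<-.1)&(P[...,0]>.2)&(P[...,0]<.9)
    n,l,s,c=cv2.connectedComponentsWithStats(m.astype('uint8'))
    for i in np.argsort(-s[1:,4])[:3]+1:
        q=P[l==i]; print(f,s[i],c[i].round(),cv2.minAreaRect(q[:,:2].astype('float32')),q[:,2].mean())
a=cv2.imread('pics/s1.png')[130:230,160:320];b=cv2.imread('pics/d1.png')[200:325,220:400]
a=cv2.resize(a,(480,300),interpolation=2);b=cv2.resize(b,(792,550),interpolation=2)
cv2.imwrite('pics/c1.png',b)
E
```

```text
s1 [ 181  153   98   81 3412] [229. 193.] ((0.6489450931549072, -0.2647583484649658), (0.24506628513336182, 0.2603510618209839), 88.21175384521484) 0.12009537537312451
s1 [174 124  33  20  58] [189. 135.] ((0.6513504981994629, -0.5616021156311035), (0.1421554982662201, 0.010854581370949745), 6.0276103019714355) 0.12059567809989527
s1 [147 144  27  15  48] [160. 151.] ((0.7826833724975586, -0.54841148853302), (0.10635479539632797, 0.007742794696241617), 5.902007579803467) 0.11971120494200145
d1 [ 275  207  122   85 6971] [329. 252.] ((0.6469519734382629, -0.2653854787349701), (0.2437162548303604, 0.2608083188533783), 88.2854995727539) 0.12066533495988925
d1 [230 218  17  77 257] [232. 261.] ((0.4396551847457886, -0.2588275074958801), (0.23560196161270142, 0.03479035198688507), 87.86109924316406) 0.11793210121009479
d1 [267 214   9  60 149] [271. 240.] ((0.5227425694465637, -0.2362956404685974), (0.19126813113689423, 0.011037132702767849), 87.75289916992188) 0.12062562353208248
```

View pics/c1.png

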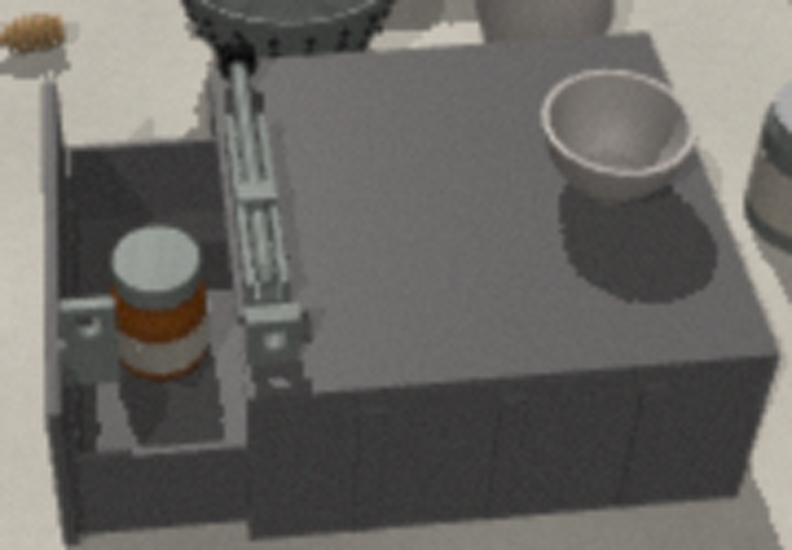

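In the crop, the steel bolt with the black head at (237,55) lies in the roof guide, tip toward the keeper at (275,340). That fits the description; the blue bolts are on the counter and are the decoys. Next I'll compute targets in the tool axes.

```bash
cat >> h.py <<'E'
yaw=np.deg2rad(-1.85); C=np.array([.648,-.265,0]); Rc=R.from_euler('z',yaw).as_matrix()
def tc(P): return (P-C)@Rc
def w(x,y,z): return C+Rc@np.array([x,y,z])
def go(t):
    o=r.get_obs(); T=R.from_rotvec(o['tcp_rot']).as_matrix(); return (T.T@(np.array(t)-o['position'])/.2).round(3)
def st():
    o=r.get_obs(); T=R.from_rotvec(o['tcp_rot']).as_matrix()
    print('t',o['time'],'tcp crate',tc(o['position']).round(4),'F',(o['contact_force']@Rc).round(1),'toolx,y ang',[round(np.degrees(np.arctan2(*(Rc.T@T[:,i])[1::-1])),1) for i in (0,1)],'tilt',T[:,2].round(3),'gap',o['finger_gap'].round(2))
E
python3 - <<'E'
from h import *
st()
for f in ['s1','d1']:
    P,p=cloud(f); Q=tc(P); g=p.astype(int)
    near=lambda x0,x1,y0,y1,z0,z1:(Q[...,0]>x0)&(Q[...,0]<x1)&(Q[...,1]>y0)&(Q[...,1]<y1)&(Q[...,2]>z0)&(Q[...,2]<z1)
    m=near(-.15,-.08,.04,.16,.122,.16); q=Q[m]
    print(f,'roof x',np.nanpercentile(Q[near(-.3,.2,-.05,.03,.117,.123)][:,0],[.5,99.5]))
    print(' head region',len(q), q.min(0) if len(q) else 0,q.max(0) if len(q) else 0)
    d=q[q[:,1]>.065]; print(' beyond .065', len(d), d.mean(0) if len(d) else 0, d.min(0),d.max(0))
    q=Q[near(-.15,-.08,-.11,.05,.14,.155)]; print(' guide/keeper',q.mean(0),q.min(0),q.max(0))
    k=Q[near(-.15,-.08,-.12,-.075,.125,.155)]; print(' keeper',k.mean(0),k.min(0),k.max(0))
    q=Q[near(-.27,-.18,-.12,.12,.06,.116)&near(-.27,-.18,-.12,.12,.108,.12)]; print(' panel',len(q),np.percentile(q,[2,50,98],axis=0).round(3) if len(q) else 0)
    q=Q[near(-.25,-.13,-.12,.12,.121,.155)]; print(' eyelet',len(q),q.min(0),q.max(0))
for n,t in dict(pre=w(-.27,0,.18),down=w(-.27,0,.095)).items(): print(n,t,go(t))
E
```

```text
Traceback (most recent call last):
  File "h.py", line 17, in st
    print('t',o['time'],'tcp crate',tc(o['position']).round(4),'F',(o['contact_force']@Rc).round(1),'toolx,y ang',[round(np.degrees(np.arctan2(*(Rc.T@T[:,i])[1::-1])),1) for i in (0,1)],'tilt',T[:,2].round(3),'gap',o['finger_gap'].round(2))
                                                                                                                                                                                                                       ^^^^^^^^^^^^^^^^^^^^^
AttributeError: 'float' object has no attribute 'round'
```

```bash
sed -i "s/o\['finger_gap'\].round(2)/round(float(o['finger_gap']),2)/" h.py
python3 - <<'E'
from h import *
np.set_printoptions(precision=4,suppress=True)
st()
for f in ['s1','d1']:
    P,p=cloud(f); Q=tc(P)
    def near(x0,x1,y0,y1,z0,z1): return Q[(Q[...,0]>x0)&(Q[...,0]<x1)&(Q[...,1]>y0)&(Q[...,1]<y1)&(Q[...,2]>z0)&(Q[...,2]<z1)]
    def show(s,q): print(f,s,len(q),*( [np.percentile(q,[1,50,99],axis=0).round(4).tolist()] if len(q) else []))
    show('roof',near(-.2,.2,-.05,.03,.117,.123))
    show('head',near(-.15,-.08,.065,.16,.11,.16))
    show('guide',near(-.15,-.08,-.06,.05,.138,.155))
    show('keeper',near(-.15,-.08,-.12,-.075,.125,.155))
    show('panel',near(-.27,-.18,-.12,.12,.1,.12))
    show('eyelet',near(-.25,-.13,-.12,-.06,.125,.155))
for n,t in dict(pre=w(-.27,0,.18),down=w(-.27,0,.095)).items(): print(n,t,go(t))
E
```

```text
t 0.1 tcp crate [-0.4743  0.7094  0.2309] F [-0.2  0.2  0.5] toolx,y ang [np.float64(158.7), np.float64(68.7)] tilt [-0.    -0.001 -1.   ] gap 1.0
s1 roof 809 [[-0.1031, -0.0494, 0.1171], [-0.0145, -0.0036, 0.1201], [0.1294, 0.0294, 0.1229]]
s1 head 223 [[-0.1282, 0.0661, 0.1117], [-0.1046, 0.0997, 0.1212], [-0.0806, 0.1219, 0.1484]]
s1 guide 149 [[-0.1247, -0.0593, 0.1382], [-0.1129, -0.0035, 0.1426], [-0.1026, 0.0486, 0.1494]]
s1 keeper 51 [[-0.1273, -0.1003, 0.1264], [-0.1128, -0.0916, 0.1426], [-0.1003, -0.0861, 0.1532]]
s1 panel 194 [[-0.2249, -0.1132, 0.1008], [-0.218, 0.0067, 0.1138], [-0.1904, 0.1163, 0.1196]]
s1 eyelet 38 [[-0.2157, -0.0843, 0.125], [-0.2024, -0.0777, 0.1426], [-0.1883, -0.0736, 0.152]]
d1 roof 2182 [[-0.1295, -0.0492, 0.1181], [-0.006, -0.0171, 0.1207], [0.1266, 0.0285, 0.1228]]
d1 head 310 [[-0.1312, 0.0663, 0.1172], [-0.1064, 0.0932, 0.1213], [-0.0807, 0.119, 0.1488]]
d1 guide 297 [[-0.1267, -0.0588, 0.1386], [-0.1163, -0.0124, 0.1435], [-0.106, 0.0479, 0.1486]]
d1 keeper 137 [[-0.1284, -0.1015, 0.1257], [-0.1157, -0.0993, 0.1446], [-0.1046, -0.0901, 0.1534]]
d1 panel 384 [[-0.2263, -0.1185, 0.1006], [-0.2213, -0.0525, 0.1167], [-0.1927, 0.1128, 0.1197]]
d1 eyelet 121 [[-0.2169, -0.0855, 0.1252], [-0.2042, -0.0825, 0.1426], [-0.1912, -0.0766, 0.1539]]
pre [ 0.3781 -0.2563  0.18  ] [-2.242 -2.932  0.257]
down [ 0.3781 -0.2563  0.095 ] [-2.242 -2.931  0.682]
```

Crate fit agrees to about 2 mm. The tray is out about 88 mm and the bolt head's outer face is near crate y = 0.10. Now moving to the front of the panel.

```bash
python3 -m creep '[{"xyz":[-0.75,-0.98,0],"turn":0},{"xyz":[-0.75,-0.98,0],"turn":0},{"xyz":[-0.75,-0.98,0],"turn":0},{"xyz":[-0.75,-0.98,0],"turn":0},{"xyz":[-0.75,-0.98,0],"turn":0},{"xyz":[-0.75,-0.98,0],"turn":0},{"xyz":[-0.75,-0.98,0],"turn":0}]' 0
python3 -m creep '[{"xyz":[-0.75,-0.98,0],"turn":0},{"xyz":[-0.75,-0.98,0],"turn":0},{"xyz":[-0.75,-0.98,0],"turn":0},{"xyz":[-0.75,-0.98,0],"turn":0},{"xyz":[-0.75,-0.98,0],"turn":0},{"xyz":[-0.75,-0.98,0],"turn":0},{"xyz":[-0.75,-0.98,0],"turn":0}]'
python3 -m creep '[{"xyz":[-0.74,-0.98,0.2],"turn":-0.118},{"xyz":[-0.74,-0.98,0.2],"turn":-0.118},{"xyz":[-0.74,-0.98,0.2],"turn":-0.118},{"xyz":[-0.74,-0.98,0.2],"turn":-0.118},{"xyz":[-0.74,-0.98,0.2],"turn":-0.118},{"xyz":[-0.74,-0.98,0.2],"turn":-0.118},{"xyz":[-0.74,-0.98,0.2],"turn":-0.118}]'
python3 -c "
from h import *
st(); print(go(w(-.27,0,.095)))"
```

```text
time: 0.98
position: [0.2573, 0.2212, 0.2312]
tcp_rot: [-0.629, -3.078, 0.0]
contact_force: [0.7, -0.5, 0.7]
finger_gap: -0.001
grasp_force: 0.0
time: 1.85
position: [0.3184, -0.018, 0.2312]
tcp_rot: [-0.63, -3.077, -0.0]
contact_force: [0.7, -0.6, -0.3]
finger_gap: 0.004
grasp_force: 0.0
time: 2.72
position: [0.3776, -0.2559, 0.1913]
tcp_rot: [-0.05, -3.141, -0.001]
contact_force: [-0.2, 0.4, -0.6]
finger_gap: 0.0
grasp_force: 0.0
t 2.725 tcp crate [-0.2706  0.0004  0.1913] F [-0.2  0.4 -0.6] toolx,y ang [np.float64(-180.0), np.float64(90.0)] tilt [-0.  0. -1.] gap 0.0
[-0.003 -0.002  0.481]
```

```bash
python3 -m creep '[{"xyz":[0,0,0.2],"turn":0},{"xyz":[0,0,0.4],"turn":0},{"xyz":[0,0,0.48],"turn":0},{"xyz":[-0.05,0,0.48],"turn":0},{"xyz":[-0.1,0,0.48],"turn":0},{"xyz":[-0.13,0,0.48],"turn":0},{"xyz":[-0.16,0,0.48],"turn":0},{"xyz":[-0.19,0,0.48],"turn":0},{"xyz":[-0.22,0,0.48],"turn":0},{"xyz":[-0.25,0,0.48],"turn":0},{"xyz":[-0.28,0,0.48],"turn":0},{"xyz":[-0.31,0,0.48],"turn":0},{"xyz":[-0.34,0,0.48],"turn":0},{"xyz":[-0.37,0,0.48],"turn":0},{"xyz":[-0.4,0,0.48],"turn":0},{"xyz":[-0.43,0,0.48],"turn":0},{"xyz":[-0.46,0,0.48],"turn":0},{"xyz":[-0.49,0,0.48],"turn":0},{"xyz":[-0.51,0,0.48],"turn":0}]'
python3 -c "
from h import *
st(); snap('side','d2'); P,p=cloud('d2'); Q=tc(P)
m=(Q[...,0]>-.23)&(Q[...,0]<-.1)&(Q[...,1]>-.115)&(Q[...,1]<-.07)&(Q[...,2]>.122)&(Q[...,2]<.156)
print(np.percentile(Q[m],[1,20,50,80,99],axis=0).round(4))
cv2.imwrite('pics/c2.png',cv2.resize(cv2.imread('pics/d2.png')[200:325,220:400],(792,550),interpolation=2))"
```

```text
time: 5.1
position: [0.4795, -0.2608, 0.0953]
tcp_rot: [-0.053, -3.141, 0.0]
contact_force: [-1.9, 0.3, 1.4]
finger_gap: 0.001
grasp_force: 0.8
t 5.1 tcp crate [-0.1686 -0.0013  0.0953] F [-1.9  0.2  1.4] toolx,y ang [np.float64(179.9), np.float64(89.9)] tilt [-0. -0. -1.] gap 0.0
[[-0.1486 -0.113   0.1223]
 [-0.1376 -0.0999  0.1284]
 [-0.1241 -0.0931  0.139 ]
 [-0.1113 -0.0821  0.1509]
 [-0.1044 -0.0703  0.1536]]
```

View pics/c2.png

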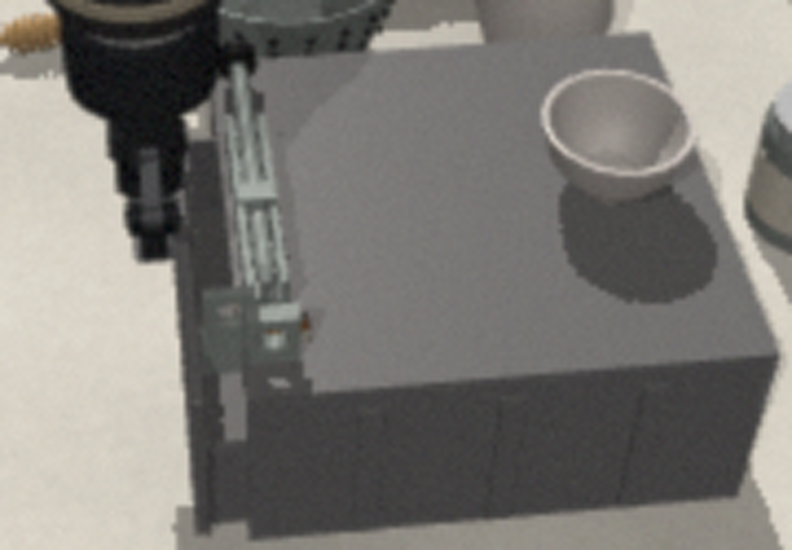

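The crop shows the tray sliding in, with the eyelet at (230,325) about 20 mm short of the keeper line at (280,330). I'll continue slowly until the stop.

```bash
python3 -m creep '[{"xyz":[-0.03,0,0],"turn":0},{"xyz":[-0.05,0,0],"turn":0},{"xyz":[-0.07,0,0],"turn":0},{"xyz":[-0.08,0,0],"turn":0},{"xyz":[-0.085,0,0],"turn":0},{"xyz":[-0.09,0,0],"turn":0}]'
python3 -m creep '[{"xyz":[-0.005,0,0],"turn":0},{"xyz":[-0.01,0,0],"turn":0}]' |grep -E "pos|cont"
python3 -m creep '[{"xyz":[-0.005,0,0],"turn":0},{"xyz":[-0.01,0,0],"turn":0}]' |grep -E "pos|cont"
```

```text
time: 5.9
position: [0.497, -0.2614, 0.0953]
tcp_rot: [-0.054, -3.141, -0.0]
contact_force: [-1.0, -0.5, -1.1]
finger_gap: -0.002
grasp_force: 0.8
position: [0.499, -0.2615, 0.0953]
contact_force: [-2.2, 0.2, -1.2]
position: [0.4991, -0.2615, 0.0952]
contact_force: [-21.4, 1.4, 12.7]
```

```bash
python3 -m creep '[{"xyz":[0.15,0,0],"turn":0},{"xyz":[0.15,0,-0.25],"turn":0},{"xyz":[0.15,0,-0.5],"turn":0},{"xyz":[0.15,0,-0.5],"turn":0}]' | grep -E "pos|cont"
python3 - <<'E'
from h import *
st(); print('rows',go(w(-.115,.15,.19)))
for f in ['s1','d1','d2']:
    P,p=cloud(f); Q=tc(P); m=(Q[...,0]>-.135)&(Q[...,0]<-.095)&(Q[...,1]>.06)&(Q[...,1]<.13)&(Q[...,2]>.128)&(Q[...,2]<.155)
    q=Q[m]; print(f,len(q),np.percentile(q,[2,50,98],axis=0).round(4).tolist(), 'dark',q[p[m].max(1)<60].round(3).mean(0) if len(q) else 0, np.percentile(q[p[m].max(1)<60],[2,98],axis=0).round(4).tolist())
snap('scene','s2')
P,p=cloud('d1');Q=tc(P)
m=(Q[...,2]>.125)&(abs(Q[...,0])<.25)&(Q[...,1]>.12)&(Q[...,1]<.3);print('tall +y',np.percentile(Q[m],[1,50,99],axis=0).round(3).tolist())
E
```

```text
position: [0.473, -0.2616, 0.1993]
contact_force: [-0.1, 1.0, -0.5]
t 6.9 tcp crate [-0.175  -0.0022  0.1993] F [-0.2  0.9 -0.5] toolx,y ang [np.float64(179.9), np.float64(89.9)] tilt [ 0.006 -0.003 -1.   ] gap -0.0
rows [-0.298  0.762  0.046]
s1 57 [[-0.1213, 0.062, 0.1322], [-0.1123, 0.0967, 0.1416], [-0.1045, 0.1083, 0.1485]] dark [-0.11174194  0.10309677  0.14154839] [[-0.1211, 0.0919, 0.1317], [-0.1042, 0.1087, 0.1488]]
d1 92 [[-0.1265, 0.0611, 0.1327], [-0.117, 0.0939, 0.1426], [-0.1075, 0.1057, 0.149]] dark [-0.11624  0.09756  0.14368] [[-0.125, 0.0929, 0.1327], [-0.1073, 0.1055, 0.1491]]
d2 89 [[-0.125, 0.0626, 0.1336], [-0.1166, 0.0936, 0.1428], [-0.1074, 0.1062, 0.1487]] dark [-0.11628  0.09736  0.1437 ] [[-0.1251, 0.0925, 0.134], [-0.1071, 0.1065, 0.149]]
tall +y [[0.071, 0.203, 0.125], [0.094, 0.215, 0.163], [0.123, 0.253, 0.183]]
```

Tray is home. The bolt head spans crate y of about 0.094–0.106 and needs to travel about 44 mm. Moving to its +y side.

```bash
python3 -m creep '[{"xyz":[-0.1,0.25,0],"turn":0.06},{"xyz":[-0.2,0.5,0],"turn":0.12},{"xyz":[-0.3,0.76,0.05],"turn":0.18},{"xyz":[-0.3,0.76,0.05],"turn":0.24},{"xyz":[-0.3,0.76,0.05],"turn":0.3},{"xyz":[-0.3,0.76,0.05],"turn":0.36},{"xyz":[-0.3,0.76,0.05],"turn":0.42},{"xyz":[-0.3,0.76,0.05],"turn":0.48},{"xyz":[-0.3,0.76,0.05],"turn":0.5},{"xyz":[-0.3,0.76,0.15],"turn":0.5},{"xyz":[-0.3,0.76,0.35],"turn":0.5},{"xyz":[-0.3,0.76,0.35],"turn":0.5}]' | grep -E "pos|cont"
python3 - <<'E'
from h import *
st(); print('rows',go(w(-.1155,.125,.130)))
snap('side','d3')
cv2.imwrite('pics/c3.png',cv2.resize(cv2.imread('pics/d3.png')[180:325,220:400],(720,580),interpolation=2))
P,p=cloud('d3');Q=tc(P)
m=(Q[...,0]>-.2)&(Q[...,0]<-.12)&(Q[...,1]>-.115)&(Q[...,1]<.1)&(Q[...,2]>.112)&(Q[...,2]<.1185);print('panel',np.percentile(Q[m],[2,20,50,80],axis=0).round(4).tolist())
E
```

```text
position: [0.534, -0.1102, 0.1224]
contact_force: [-0.1, 0.0, -0.1]
t 8.45 tcp crate [-0.119   0.1511  0.1224] F [-0.1 -0.  -0.1] toolx,y ang [np.float64(89.9), np.float64(-0.1)] tilt [-0.006  0.001 -1.   ] gap -0.0
rows [-0.13   0.017 -0.038]
panel [[-0.1392, -0.1118, 0.1134], [-0.138, -0.0819, 0.116], [-0.1352, -0.0175, 0.1173], [-0.1322, 0.047, 0.118]]
```

View pics/c3.png

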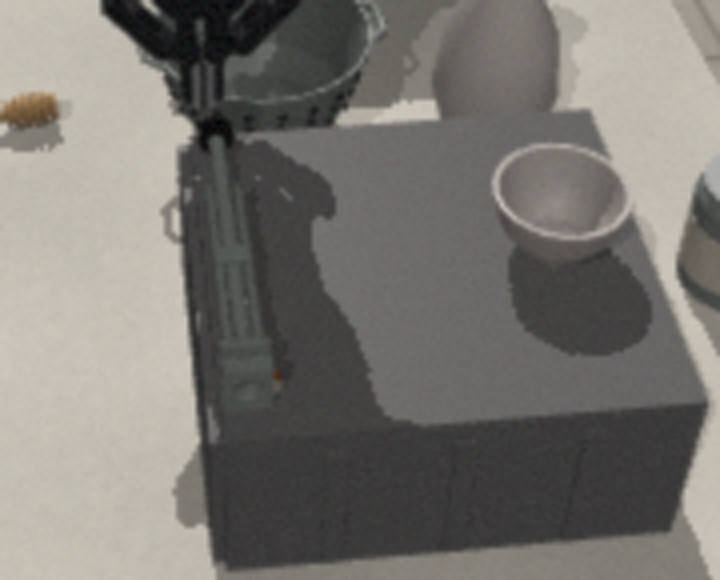

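The crop shows the panel flush (tray home), the eyelet aligned in front of the keeper at (245,370), and the fingers just behind the black head at (215,132). Pushing the bolt slowly.

```bash
python3 -m creep '[{"xyz":[0,0.018,-0.04],"turn":0},{"xyz":[-0.06,0.018,-0.04],"turn":0},{"xyz":[-0.12,0.018,-0.04],"turn":0},{"xyz":[-0.15,0.018,-0.04],"turn":0},{"xyz":[-0.17,0.018,-0.04],"turn":0},{"xyz":[-0.19,0.018,-0.04],"turn":0},{"xyz":[-0.21,0.018,-0.04],"turn":0},{"xyz":[-0.23,0.018,-0.04],"turn":0}]' | grep -E "pos|cont"
python3 -m creep '[{"xyz":[-0.02,0,0],"turn":0},{"xyz":[-0.04,0,0],"turn":0},{"xyz":[-0.06,0,0],"turn":0},{"xyz":[-0.08,0,0],"turn":0}]' | grep -E "pos|cont"
python3 -c "
from h import *
st()"
```

```text
position: [0.5383, -0.1569, 0.1333]
contact_force: [0.2, 1.0, 0.3]
position: [0.5377, -0.173, 0.1333]
contact_force: [-0.2, 0.8, 0.6]
t 10.0 tcp crate [-0.1132  0.0884  0.1333] F [-0.2  0.8  0.6] toolx,y ang [np.float64(89.9), np.float64(-0.1)] tilt [ 0. -0. -1.] gap 0.0
```

```bash
python3 -m creep '[{"xyz":[-0.02,0,0],"turn":0},{"xyz":[-0.04,0,0],"turn":0},{"xyz":[-0.055,0,0],"turn":0},{"xyz":[-0.065,0,0],"turn":0}]' | grep -E "pos|cont"
python3 -m creep '[{"xyz":[-0.005,0,0],"turn":0},{"xyz":[-0.01,0,0],"turn":0}]' | grep -E "pos|cont"
python3 -m creep '[{"xyz":[-0.005,0,0],"turn":0},{"xyz":[-0.01,0,0],"turn":0}]' | grep -E "pos|cont"
python3 -c "
from h import *
st()"
```

```text
position: [0.5373, -0.1859, 0.1333]
contact_force: [-1.1, 0.4, 1.0]
position: [0.5372, -0.1878, 0.1333]
contact_force: [-0.1, 1.8, 0.5]
position: [0.5372, -0.1888, 0.1333]
contact_force: [0.4, 14.1, 4.1]
t 11.0 tcp crate [-0.1132  0.0726  0.1333] F [-0.1 14.2  4.1] toolx,y ang [np.float64(89.9), np.float64(-0.1)] tilt [ 0.     0.002 -1.   ] gap -0.0
```

Contact at exactly the expected y (0.0726, 14 N): the head is against the guide. Backing off, rising and checking.

```bash
python3 -m creep '[{"xyz":[0.1,0,0],"turn":0},{"xyz":[0.25,0,0],"turn":0},{"xyz":[0.25,0,-0.25],"turn":0},{"xyz":[0.25,0,-0.5],"turn":0},{"xyz":[0.25,0,-0.75],"turn":0},{"xyz":[0.25,0,-0.75],"turn":0}]' | grep -E "pos|cont"
python3 - <<'E'
from h import *
snap('side','d4')
cv2.imwrite('pics/c4.png',cv2.resize(cv2.imread('pics/d4.png')[180:325,220:400],(720,580),interpolation=2))
P,p=cloud('d4');Q=tc(P)
def near(*b): return np.all([(Q[...,i]>b[2*i])&(Q[...,i]<b[2*i+1]) for i in range(3)],0)
m=near(-.2,-.12,-.115,.1,.112,.1185);print('panel',np.percentile(Q[m],[2,20],axis=0).round(4).tolist())
m=near(-.135,-.095,.04,.12,.128,.155)&(p.max(-1)<60);print('head',np.percentile(Q[m],[2,50,98],axis=0).round(4).tolist())
m=near(-.135,-.095,-.13,-.1025,.125,.15);print('tip',m.sum(),Q[m].mean(0) if m.any() else 0)
E
```

```text
position: [0.5403, -0.1393, 0.287]
contact_force: [0.3, 0.0, -0.3]
panel [[-0.1392, -0.1116, 0.1146], [-0.1379, -0.0816, 0.1163]]
head [[-0.1255, 0.0475, 0.1412], [-0.1165, 0.0519, 0.1459], [-0.1081, 0.0582, 0.1501]]
tip 16 [-0.11602273 -0.10740566  0.1390778 ]
```

View pics/c4.png

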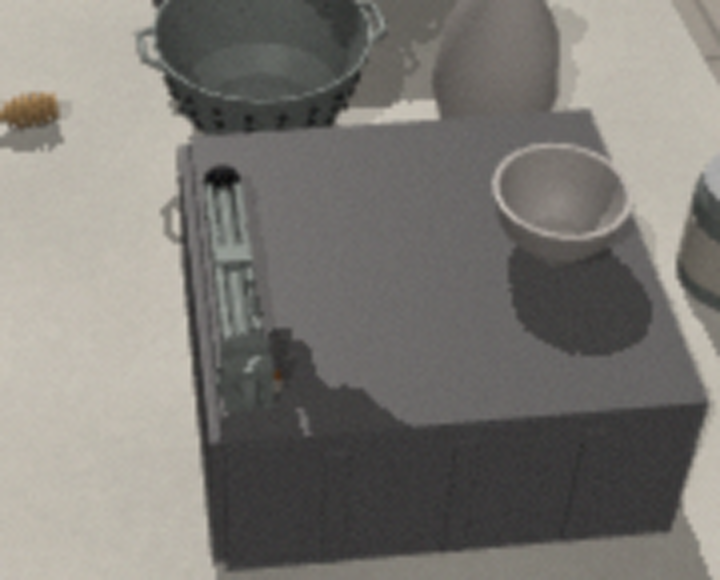

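The crop shows the head at (222,175) seated on the guide end, the tip showing through the keeper at (255,362), and the panel flush. The ramekin and colander haven't moved, and the robot is clear.

```bash
python3 -c "
from bench import r
print(r.sign_off())"
```

```text
the job is handed in; nothing more can be done
None
```

I pushed the tray gently home and slid the bolt through the eyelet and keeper until its head met the guide, then handed the job in; no verdict came back, and I did not see the jar once the tray was shut.

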